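# Lock the tube rack into the multi-tube vortex mixer

### The job

Get the multi-tube vortex mixer ready to run: push its hinged aluminium lid down flat over the blue tube rack, then press the red toggle-clamp handle down past its dead point so that it snaps into lock and clamps the lid, and back off. Leave the tube rack in its tray, and do not pick up, shift or knock over anything else on the bench.

Things in the scene. Friction and masses are not known exactly. Their poses are not given: they have to be found in the camera images.
- mixer: White multi-tube vortex mixer, fixed; origin on the bench. Housing x ±120, y -170 to +130, 85 mm high, control panel on its -x face. The tray on top (170 x 270 mm, top at z = 105 mm) carries rack, lid and clamp. The lid hinges like a book on the +y side and shuts towards -y; the clamp stands on a riser at the -y side, its handle swinging in the plane x = 0 of this frame.
- lid (a joint): Opening angle of the lid, rad: 0 = shut, level on the rack; about 1 to 1.3 at the start. The free edge rises as it opens. Stiff hinge: the lid stays where it is left when above about 0.85 and sinks shut by itself below about 0.7; pushing it takes under 3 N at the edge.
- lid_hinge (a point): Point on the lid's hinge axis (the axis runs along the mixer's x), at the middle of the lid's width, 166 mm above the bench and 85 mm to +y of the mixer's origin. Fixed.
- lid_edge (a point): Middle of the lid's free edge, upper (outer) face, 165 mm from the hinge axis; moves with the lid. The lid is a flat aluminium plate 140 mm wide (along the hinge), 6 mm thick, its outer face 3 mm outside the hinge axis (169 mm above the bench when shut), foam beneath. Its frame turns with the lid: z out of the outer face, -y from hinge to free edge.
- lid_pad (a point): Top centre of the dark steel wear pad, 34 x 34 x 2 mm, on the lid's outer face 142 mm from the hinge axis, on which the clamp's spindle comes down.
- clamp_bar: Holding bar of the toggle clamp, 45 mm long, with a rubber-tipped spring spindle at its end. Origin at its pin, in the mixer's frame at y = -102 mm, z = 191 mm. Upright when the clamp is open (its top about 240 mm above the bench), level with the spindle pressing on lid_pad when locked. It is driven by the handle through links.
- clamp_handle (a joint): Angle the red handle has been pressed, rad: 0 = open (the start), 65 degrees above level towards the mixer's -y, away from the lid; 1.26 = locked at its stop, 7 degrees below level. Two spring struts beside the riser resist (5 to 8 N at mid grip, most at 0.3 to 0.6) up to the dead point at 0.91. Let go before it, it springs back open; beyond about 0.97 it snaps to 1.26 by itself and stays.
- handle_pin (a point): Fixed pin about which the handle turns (axis along the mixer's x), in the mixer's frame at x = 0, y = -143 mm, z = 200 mm.
- handle_tip (a point): Free end of the handle, on its centre line, 115 mm from handle_pin. The last 84 mm of the handle is a red grip 18 mm wide (along the mixer's x) and 13 mm thick. Open, the tip is about 304 mm above the bench; locked, about 186 mm.
- handle_grip (a point): Point on the upper side of the red grip (the side facing the lid when open, facing up when locked), where it is pressed: 85 mm along the handle from handle_pin, 6.5 mm off the centre line. Nothing but air is below it down to the bench.
- tube_rack: Blue rack full of capped sample tubes, 126 x 112 x 46 mm, loose in the tray under the lid behind 8 mm rims; origin at the centre of its underside.
- beaker: Bystander on the bench: empty glass beaker, 68 mm across at the rim, 85 mm tall; origin at the centre of its underside.
- amber_jar: Bystander on the bench: amber glass jar with black cap, 60 mm across, 115 mm tall; origin at the centre of its underside.
- tip_box: Bystander on the bench: pipette-tip box, grey with orange lid, 85 x 122 x 60 mm; origin at the centre of its underside.
- flask: Bystander on the bench: glass conical flask, 84 mm across the foot, 128 mm tall; origin at the centre of its underside.
- wash_bottle: Bystander on the bench: white plastic bottle with red cap, 62 mm across, 150 mm tall; origin at the centre of its underside.
- spare_rack: Bystander on the bench: yellow rack with ten capped tubes, 45 x 110 x 48 mm; origin at the centre of its underside.
- timer: Bystander on the bench: small white lab timer lying flat, 30 x 60 x 10 mm; origin at the centre of its underside.
There are look-alikes about, which are no part of the job. Leave any brown, green or pink look-alike of the tube_rack alone.

How it is judged (in metres and radians):
On the way, in this order (a step that is already met when the one before it is completed fails the run):
1. the lid is pushed down flat over the rack (within 0.06 rad) (value of joint lid below 0.06 rad), for 0.2 s.
2. the handle is past its dead point and has snapped home (value of joint clamp_handle above 1.2 rad), for 0.2 s.
At the end, for the whole second after the job is handed in: The lid is shut (within 0.03 rad), the handle is locked (beyond 1.20 rad of its 1.26), the clamp's spindle presses on the lid's steel pad with more than 1 N, the rack sits in its tray (moved less than 12 mm), and every bystander stands upright within 30 mm of where it was (value of joint lid below 0.03 rad and value of joint clamp_handle above 1.2 rad and contact force between clamp_bar and anything else above 1 N and z of tube_rack in the frame of mixer between 0.1 and 0.11 m and distance of tube_rack from where it was at the start of the episode below 0.012 m and distance of each of beaker, amber_jar, tip_box, flask, wash_bottle, spare_rack, timer from where it was at the start of the episode below 0.03 m and angle between each of beaker, amber_jar, tip_box, flask, wash_bottle, spare_rack, timer's own z axis and vertical below 0.3 rad); the robot touches nothing.
It fails at once if the clamp is pushed past its dead point while the lid is still open (value of joint clamp_handle above 0.95 rad and value of joint lid above 0.12 rad).
It fails at once if the tube rack is lifted or pulled out of its tray (distance of tube_rack from where it was at the start of the episode above 0.012 m).
It fails at once if something else on the bench is picked up, shifted by more than 30 mm or knocked over (distance of any of beaker, amber_jar, tip_box, flask, wash_bottle, spare_rack, timer from where it was at the start of the episode above 0.03 m or angle between any of beaker, amber_jar, tip_box, flask, wash_bottle, spare_rack, timer's own z axis and vertical above 0.3 rad).
It also fails if it takes over 54 s, if anything falls off the work surface, if the arm or the gripper's body presses on something with over 40 N, if the wrist force passes 120 N, or if a joint passes its speed limit or range.

### The arm

A 6-joint arm with a two-finger parallel gripper is mounted at the origin on the work surface. World frame = base frame: x ahead of the robot, y to its left, z up, the work surface at z = 0. Lengths are in mm, angles in rad, forces in N, time in s.
With the tool pointing down it reaches from about 275 to 1000 mm from the base axis. Payload 8.4 kg.
Tool frame: the origin (TCP) lies midway between the tips of the shut fingers; the grasp point (between the pads) lies 19 mm behind it; z points along the fingers, y is the direction in which the jaws open and shut (so a half turn about z gives the same grasp; the last joint's range is limited). The gripper opens to 85 mm and grips with 20 to 120 N. Pads are 22 mm wide; open, the fingers measure 114 mm over their backs; the gripper's body (76 mm by 85 mm) begins 54 mm behind the grasp point. The pads swing forward as they close: fully open they stand 13 mm farther back than shut.
Start: joints at [-1.102, 0.353, 1.633, -0, 1.155, -0.002], TCP at [283.499, -557.007, 231.281] pointing down, gripper open.
Joint ranges: [-2.63, 2.63], [-0.92, 2.1], [0.06, 2.66], [-1.3, 4.44], [0, 2.69], [-3.02, 3.02]. Speed limits (rad/s): [2.22, 2.22, 2.79, 3.14, 3.14, 3.14].

### API

Orientations are given as [roll, pitch, yaw] about the fixed x, y, z axes, in that order (R = Rz(yaw) Ry(pitch) Rx(roll)).
In Python, from rig import r gives the robot as it stands.
- The arm moves only by the tool play_rows, never from a script. Its argument "moves" is a list of rows, each a list of 3 entries, a list of its own where there are three numbers: the turn, a rotation vector about the tool's x, y, z in degrees, then the shift along the tool's x, y, z in mm, then the opening, from 0 (shut) to 1 (fully open). A call has 1 to 20 rows; each row is the pose to reach, as a shift and turn from the pose measured when the call began, along the tool's axes at that moment; what a row does not reach only later rows make up. A row lasts 1/10 s, in which the tool goes at most 50 mm and 8.59 degrees, less where a joint would pass 70% of its speed; a pose out of reach is approached as far as the arm can. A call with a gripper value outside its range is refused whole. The fingers move at their own pace and stop on an object; "newtons" is the grip in N (left out, the last holds). Time passes only in rows, so rows that repeat a pose let the fingers close. It gives the time, the measured TCP pose, the force and the opening at its end, in the units of the state.
- r.sense(): the state, without advancing time (a new reading comes with each control period).
- r.grab_frame(name): name is "scene" or "top"; returns a dict with "color" (384x512x3 uint8, red, green, blue), "K" (3x3 intrinsics, pixels), "rvec" (rotation vector, rad) and "tvec" (3), from world to camera coordinates, as OpenCV has them. Camera axes: x right, y down, z forward; pixel columns grow to the right and rows downward; lengths in mm; the calibration is good to about 2 mm. A picture is of the moment at which its call begins. There is no depth.
- r.sign_off(): hands the job in, once; it reports no verdict.
Trained networks look in a picture, given as the dict that the camera call returned (one of the last four; its "shot" number tells which), for a name from the list of things; names that differ only in an ending like _2 or _b are one class to them, and where a whole thing is asked for, a point or a joint stands for the part that bears it (a point fixed in the world has none). Each returns a list of dicts, best first, with "conf" (0 to 1); they miss things now and then, are a little off and sometimes report something else, mostly with a low value. They report only what shows in the picture. A call takes as long as a camera call. They do not tell look-alikes from the thing itself.
- r.silhouettes(picture, name): "mask" (384x512 bool, what is visible of it) and "location" ([column, row] in pixels, amid what is visible of it).
The state is a dict: "clock": time; "qpos": joint angles; "qvel": joint speeds; "joint_efforts": joint torques, N m; "eef_pos": TCP position; "tcp_rot": TCP orientation; "contact_force": force on the tool from outside, world axes, zero at the start; "wrist_torque": the same for the moment, N m; "opening": opening from 0.0 (shut) to 1.0 (fully open).
Only numpy, scipy, OpenCV 4.12 (cv2) and the standard library are available. Lean on these libraries where they do the work, as an engineer would, in place of code of your own. Each camera call takes 0.05 s, during which the arm holds its last target.

## Working session

There is one attempt and no reset: what is moved stays moved. The work goes in short steps, Python scripts to look and compute and a tool call to move; the robot and the scene stay as the last step left them, time stands still between calls to the robot, and variables do not carry over. Pictures are saved under pics/ and viewed, and the job is handed in when it is done.

Besides the shell and the picture viewer there is one more tool, called after ">>>" as name(argument=value, ...) on one line, values as JSON. play_rows: Moves the arm, as the interface text tells. Its arguments: {"type":"object","properties":{"moves":{"type":"array"},"newtons":{"type":"number"}},"required":["moves"]}

```bash
ls; mkdir -p pics; python3 - <<'E'
from rig import r
import cv2
print(r.sense())
for n in("scene","top"):
    f=r.grab_frame(n); print(n,f["K"],f["rvec"],f["tvec"],f["shot"])
    cv2.imwrite(f"pics/{n}0.png",cv2.resize(f["color"][:,:,::-1],(800,600)))
E
```

```text
pics
{'clock': 0.0, 'qpos': array([-1.10243321e+00,  3.53621366e-01,  1.63412951e+00,  3.28005068e-05,
        1.15522586e+00, -2.38229807e-03]), 'qvel': array([ 0.00034134,  0.00070817,  0.00061288, -0.00141092,  0.00037639,
        0.0011517 ]), 'joint_efforts': array([-3.06237498e-04, -6.05248046e+01, -3.42060900e+01,  1.13021376e-04,
        9.36672790e-03,  1.66640598e-05]), 'eef_pos': array([ 283.27129996, -556.58053463,  230.58039992]), 'tcp_rot': array([-3.14020865e+00, -3.32875762e-05,  4.70732124e-01]), 'contact_force': array([-0.77626575,  0.13323294,  0.57211378]), 'wrist_torque': array([ 0.0255309 , -0.03161298,  0.00182697]), 'opening': 0.9990444021941457}
scene [[348.36629557   0.         255.94438824]
 [  0.         348.36629557 189.02289002]
 [  0.           0.           1.        ]] [ 0.62737958  2.54987598 -1.25090259] [ 438.26701109  -19.07159606 1283.29265482] 1
top [[456.41608344   0.         245.85209294]
 [  0.         456.41608344 186.23812863]
 [  0.           0.           1.        ]] [ 2.11161865 -2.12740164  0.15781292] [  52.11175145  551.82729662 1289.21708493] 2
```

View pics/scene0.png

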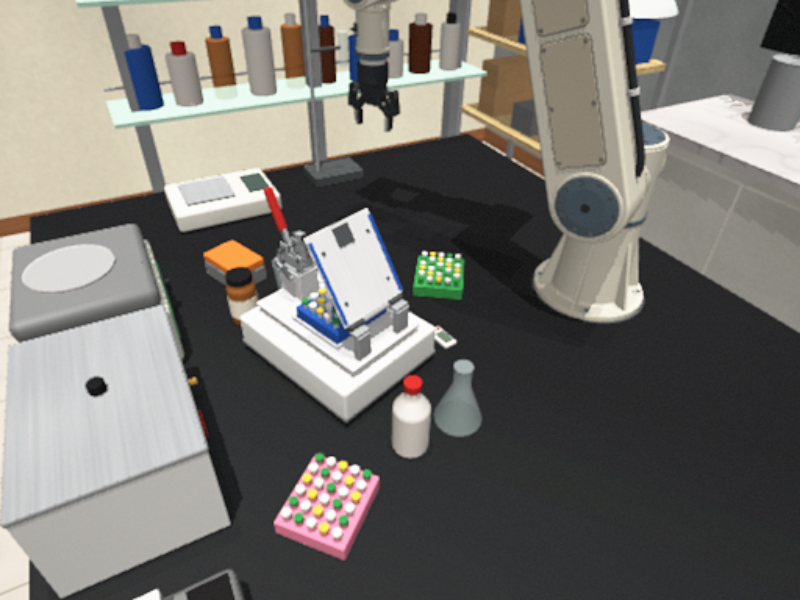

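View pics/top0.png

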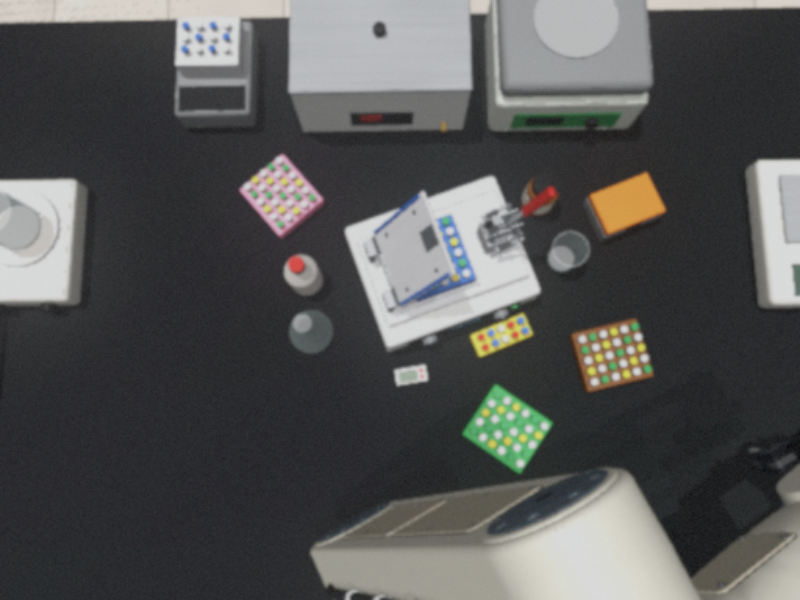

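```bash
cat > h.py <<'E'
import numpy as np, cv2
def proj(f,P):
    return cv2.projectPoints(np.asarray(P,float).reshape(-1,3),f["rvec"],f["tvec"],f["K"],None)[0].reshape(-1,2)
def ray(f,uv,z):
    R=cv2.Rodrigues(f["rvec"])[0]; c=-R.T@f["tvec"]
    d=R.T@np.linalg.inv(f["K"])@np.array([uv[0],uv[1],1.]); s=(z-c[2])/d[2]; return c+s*d
def W(mx,P):
    x,y,a=mx; P=np.asarray(P,float).reshape(-1,3); c,s=np.cos(a),np.sin(a)
    return np.c_[x+c*P[:,0]-s*P[:,1], y+s*P[:,0]+c*P[:,1], P[:,2]]
def lidpt(th,x,d,o): # d from hinge, o outward
    return [x, 85-d*np.cos(th)+o*np.sin(th), 166+d*np.sin(th)+o*np.cos(th)]
def hpt(a,s,o): # handle: s along, o toward upper side
    t=np.radians(65)-a
    return [0,-143-s*np.cos(t)+o*np.sin(t),200+s*np.sin(t)+o*np.cos(t)]
E
python3 - <<'E'
from rig import r
import cv2,pickle,numpy as np
out={}
for n,(x0,y0,x1,y1) in dict(scene=(110,100,310,290),top=(210,100,370,230)).items():
    f=r.grab_frame(n); out[n]=f
    for k in ("mixer","lid","clamp_handle","tube_rack","clamp_bar"):
        d=r.silhouettes(f,k); out[n,k]=d
        print(n,k,[(round(float(q["conf"]),2),np.round(q["location"],1).tolist(),int(q["mask"].sum())) for q in d])
    c=f["color"][y0:y1,x0:x1,::-1]; s=4
    cv2.imwrite(f"pics/{n}crop.png",cv2.resize(c,None,fx=s if n=="scene" and False else 800/(x1-x0) if (y1-y0)*800/(x1-x0)<=600 else 600/(y1-y0),fy=800/(x1-x0) if (y1-y0)*800/(x1-x0)<=600 else 600/(y1-y0),interpolation=cv2.INTER_CUBIC))
    print((800/(x1-x0),600/(y1-y0)))
pickle.dump(out,open("s0.pkl","wb"))
E
```

```text
scene mixer [(0.84, [219.9, 205.5], 9445)]
scene lid [(0.69, [226.2, 172.7], 2793)]
scene clamp_handle [(0.57, [178.8, 138.0], 178)]
scene tube_rack [(0.88, [277.6, 176.1], 825), (0.87, [211.6, 323.8], 2784)]
scene clamp_bar [(0.68, [194.0, 157.6], 104)]
(4.0, 3.1578947368421053)
top mixer [(0.66, [281.2, 167.5], 8475), (0.17, [261.9, 161.7], 2136), (0.17, [291.9, 168.3], 596)]
top lid [(0.79, [266.1, 161.8], 2260)]
top clamp_handle [(0.75, [335.9, 131.5], 226)]
top tube_rack [(0.88, [320.2, 274.5], 1732), (0.64, [279.3, 167.6], 8317), (0.63, [388.8, 228.7], 1754), (0.62, [290.7, 168.0], 673)]
top clamp_bar []
(5.0, 4.615384615384615)
```

View pics/scenecrop.png

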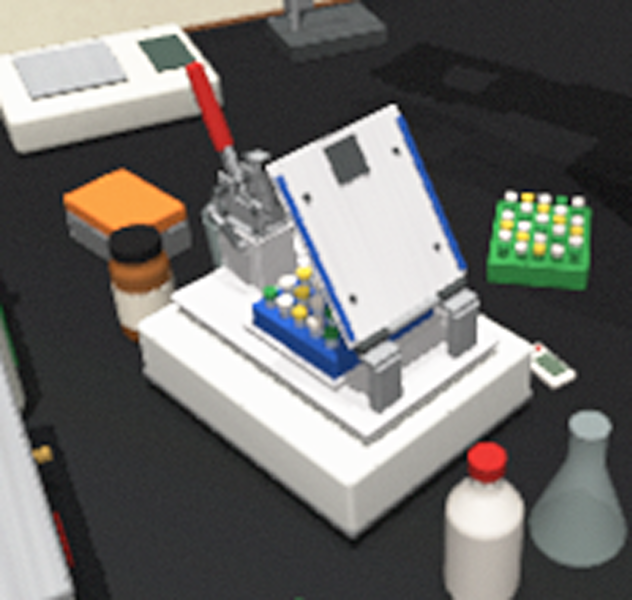

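View pics/topcrop.png

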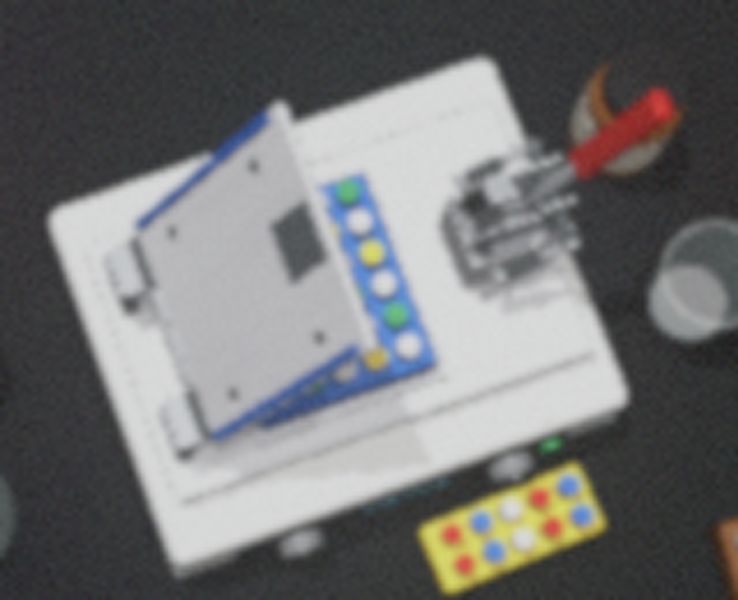

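```bash
cat > fit.py <<'E'
import pickle,numpy as np
from h import *
from scipy.optimize import least_squares
o=pickle.load(open("s0.pkl","rb")); T,S=o["top"],o["scene"]
ut=lambda a:np.array(a,float)/(738/160)+[210,100]
us=lambda a:np.array(a,float)/(632/200)+[110,100]
c=[[120,-170,85],[120,130,85],[-120,130,85],[-120,-170,85]]
obs=[(T,c[0],ut([493,55])),(T,c[1],ut([49,213])),(T,c[2],ut([180,562])),(T,c[3],ut([630,392])),
(S,c[0],us([141,340])),(S,c[1],us([352,490])),(S,c[2],us([532,370])),
(T,hpt(0,112,0),ut([662,98])),(S,hpt(0,112,0),us([194,68]))]
lo=[(T,(70,165,3),ut([283,101])),(T,(-70,165,3),ut([368,352])),(S,(70,165,3),us([270,171])),(S,(-70,165,3),us([396,106])),
(T,(0,142,5),ut([299,243])),(S,(0,142,5),us([349,160]))]
def res(p,full=False):
    mx=p[:3]; e=[(proj(f,W(mx,P))[0]-u) for f,P,u in obs]+[(proj(f,W(mx,lidpt(p[3],*q)))[0]-u) for f,q,u in lo]
    return np.array(e) if full else np.ravel(e)
g=ray(T,[282,167],85)
s=least_squares(lambda p:res(p),[g[0],g[1],0.3,1.1],loss="soft_l1")
print(g,s.x,np.degrees(s.x[2]));print(np.round(res(s.x,True),1).tolist())
mx,th=s.x[:3],s.x[3]
np.save("mx.npy",s.x)
print("hinge",W(mx,[0,85,166]),"edge",W(mx,lidpt(th,0,165,3)),"pad",W(mx,lidpt(th,0,142,5)))
print("grip",[W(mx,hpt(a,85,6.5)).round(1).tolist() for a in (0,.5,.97,1.26)],"tip",W(mx,hpt(0,115,0)),"pin",W(mx,[0,-143,200]))
E
python3 fit.py
```

```text
[600.77740692 -56.78554334  85.        ] [ 5.97537392e+02 -3.86790515e+01  3.46433503e-01  9.93681120e-01] 19.84917762322218
[[-1.3, -1.3], [-1.6, -0.6], [-1.5, 1.3], [0.3, 1.5], [-2.5, -5.9], [-0.1, -2.0], [1.9, -8.7], [-0.5, 1.0], [-0.2, -0.8], [-1.4, 0.0], [1.1, -1.1], [-0.5, -1.6], [-0.1, -0.8], [-0.4, -0.5], [-0.3, -0.3]]
hinge [[568.67603558  41.27107126 166.        ]] edge [[598.39009349 -41.04115904 305.9134429 ]] pad [[593.5600339  -27.66119665 287.72973781]]
grip [[[656.3, -201.4, 279.8]], [[668.0, -234.0, 255.6]], [[674.2, -251.1, 220.3]], [[675.0, -253.3, 195.8]]] tip [[ 662.59465683 -218.89706891  304.22539551]] pin [[ 646.0923786  -173.18337573  200.        ]]
```

```bash
cat > ov.py <<'E'
import numpy as np,cv2
from h import *
def overlay(f,p,ha,box,name):
    x0,y0,x1,y1=box; s=min(800/(x1-x0),600/(y1-y0))
    im=cv2.resize(np.ascontiguousarray(f["color"][y0:y1,x0:x1,::-1]),None,fx=s,fy=s,interpolation=cv2.INTER_CUBIC)
    mx,th=p[:3],p[3]
    def L(P,col,close=True):
        q=((proj(f,W(mx,P))+.5-[x0,y0])*s).astype(np.int32); cv2.polylines(im,[q.reshape(-1,1,2)],close,col,1,cv2.LINE_AA)
    for z in(0,85): L([[120,-170,z],[120,130,z],[-120,130,z],[-120,-170,z]],(0,0,255))
    L([lidpt(th,*q) for q in((70,165,3),(-70,165,3),(-70,0,3),(70,0,3))],(0,255,0))
    L([lidpt(th,*q) for q in((17,159,5),(-17,159,5),(-17,125,5),(17,125,5))],(0,255,255))
    L([[85,-155,105],[85,115,105],[-85,115,105],[-85,-155,105]],(255,0,255))
    L([hpt(ha,0,0),hpt(ha,115,0)],(255,255,0),False)
    cv2.imwrite(name,im)
B=dict(scene=(110,100,310,250),top=(210,100,370,220))
E
python3 - <<'E'
import pickle,numpy as np
from ov import *
o=pickle.load(open("s0.pkl","rb")); p=np.load("mx.npy")
for n in B: overlay(o[n],p,0,B[n],f"pics/ov_{n}.png")
E
```

```text
(no output)
```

View pics/ov_scene.png

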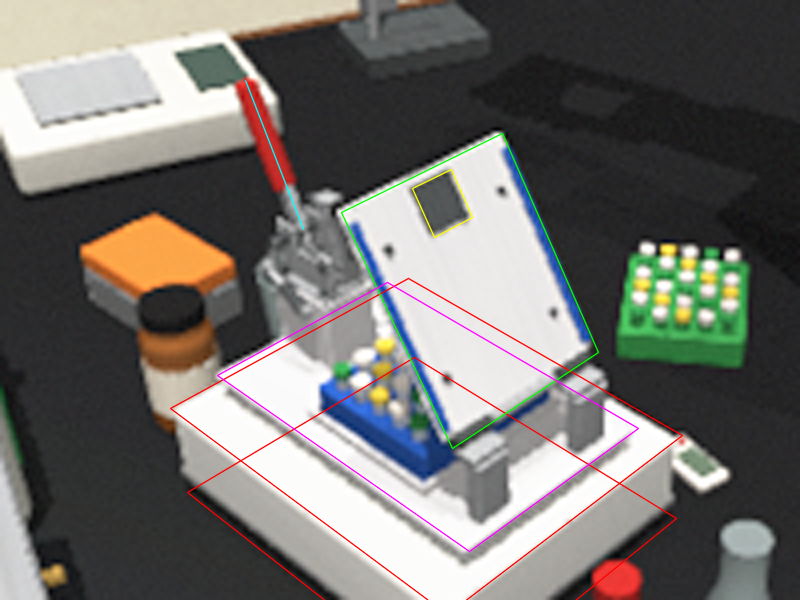

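View pics/ov_top.png

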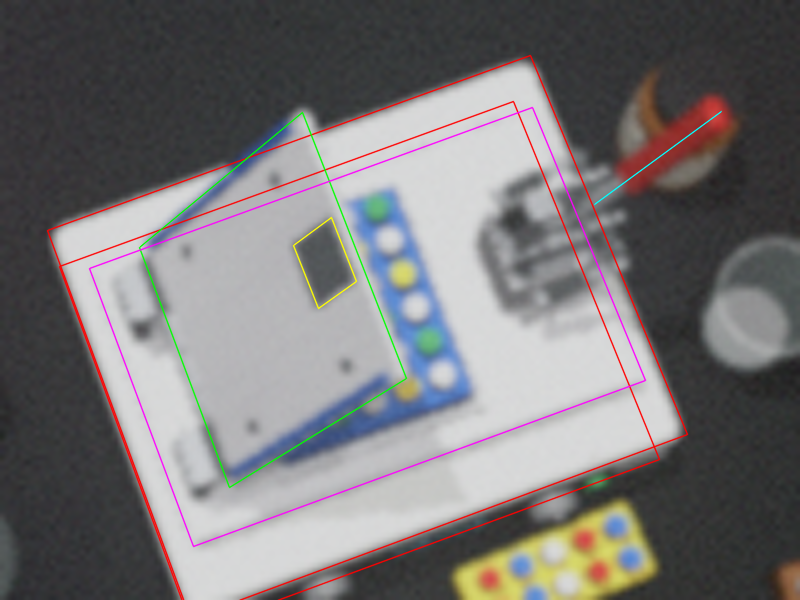

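```bash
cat > fit2.py <<'E'
exec(open("fit.py").read().split("g=ray")[0])
obs=[obs[i] for i in (0,1,2,3,5,7,8)]
s=least_squares(lambda p:res(p),np.load("mx.npy"),loss="soft_l1")
print(s.x,np.round(res(s.x,True),1).tolist()); np.save("mx.npy",s.x)
E
python3 fit2.py
cat > mv.py <<'E'
from rig import r
import numpy as np
from h import *
from scipy.spatial.transform import Rotation as Ro
p=np.load("mx.npy"); mx=p[:3]
def plan(pts):
    s=r.sense(); R0=Ro.from_euler("xyz",s["tcp_rot"]); Rt=Ro.from_euler("xyz",[np.pi,0,mx[2]])
    print("t",s["clock"],"tcp",s["eef_pos"].round(1),"rot",s["tcp_rot"].round(3),"F",s["contact_force"].round(1))
    m=s["eef_pos"]-[mx[0],mx[1],0]; m=Ro.from_euler("z",-mx[2]).apply(m); print("in mixer",m.round(1))
    print("turn",np.degrees((R0.inv()*Rt).as_rotvec()).round(1))
    for q in pts: print(q,"->",R0.inv().apply(W(mx,q)[0]-s["eef_pos"]).round(0).tolist())
E
python3 -c "
from mv import *
plan([[0,45,430],[0,45,277]])"
```

```text
[ 5.97429618e+02 -3.93703483e+01  3.47812367e-01  9.97203107e-01] [[-1.2, -1.3], [-1.4, -0.5], [-1.1, 1.4], [0.6, 1.4], [-0.1, -2.2], [-0.2, 0.9], [-0.3, -0.9], [-1.4, 0.1], [1.2, -1.0], [-0.4, -1.7], [-0.1, -0.9], [-0.3, -0.4], [-0.2, -0.5]]
t 0.7 tcp [ 283.5 -557.   231.3] rot [3.142 0.    0.471] F [ 0.3  0.4 -0.4]
in mixer [-471.6 -379.7  231.3]
turn [0. 0. 7.]
[0, 45, 430] -> [520.0, -364.0, -199.0]
[0, 45, 277] -> [520.0, -364.0, -46.0]
```

What could be taken for the target: the only hinged plate is the lid (scene about 226,172; top about 266,162). The only red lever is the handle (scene 179,138; top 336,131). The red-capped bottle and the green, pink and brown racks are not part of the job. The crops confirm the blue rack under the lid on the mixer. I'll raise the arm, shut the gripper and traverse high.

>>> play_rows(moves=[[[0, 0, 0], [0, 0, -40], 0], [[0, 0, 0], [0, 0, -80], 0], [[0, 0, 1], [0, 0, -120], 0], [[0, 0, 2], [0, 0, -160], 0], [[0, 0, 3], [0, 0, -200], 0], [[0, 0, 4], [30, -20, -200], 0], [[0, 0, 5], [70, -50, -200], 0], [[0, 0, 6], [110, -77, -200], 0], [[0, 0, 7], [150, -105, -200], 0], [[0, 0, 7], [190, -133, -200], 0], [[0, 0, 7], [230, -161, -200], 0], [[0, 0, 7], [270, -189, -200], 0], [[0, 0, 7], [310, -217, -200], 0], [[0, 0, 7], [350, -245, -200], 0], [[0, 0, 7], [390, -273, -200], 0], [[0, 0, 7], [430, -301, -200], 0], [[0, 0, 7], [470, -329, -200], 0], [[0, 0, 7], [500, -350, -200], 0], [[0, 0, 7], [520, -364, -200], 0], [[0, 0, 7], [520, -364, -200], 0]])

```text
clock: 2.7
eef_pos: [582.8, 6.0, 430.8]
tcp_rot: [-3.141, -0.0, 0.352]
contact_force: [-0.3, 0.5, -0.3]
opening: 0.002
```

```bash
python3 -c "
from mv import *
plan([[0,45,430],[0,45,277],[0,25,277]])
from ov import *
for n in B: overlay(r.grab_frame(n),p,0,(90,20,330,200) if n=='scene' else B[n],f'pics/a_{n}.png')
"
```

```text
t 2.7 tcp [582.8   6.  430.8] rot [-3.141 -0.     0.352] F [-0.3  0.5 -0.3]
in mixer [  1.7  47.6 430.8]
turn [-0.  -0.   0.2]
[0, 45, 430] -> [-2.0, 3.0, 1.0]
[0, 45, 277] -> [-2.0, 3.0, 154.0]
[0, 25, 277] -> [-2.0, 23.0, 154.0]
```

View pics/a_scene.png

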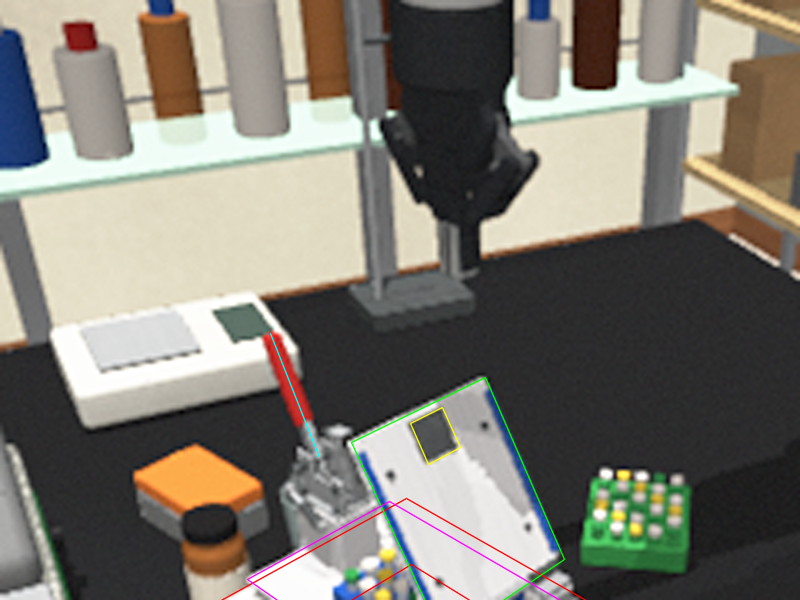

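>>> play_rows(moves=[[[0, 0, 0], [-2, 3, 31], 0], [[0, 0, 0], [-2, 3, 71], 0], [[0, 0, 0], [-2, 3, 111], 0], [[0, 0, 0], [-2, 3, 141], 0], [[0, 0, 0], [-2, 8, 153], 0], [[0, 0, 0], [-2, 16, 154], 0], [[0, 0, 0], [-2, 24, 156], 0], [[0, 0, 0], [-2, 31, 162], 0], [[0, 0, 0], [-2, 38, 167], 0], [[0, 0, 0], [-2, 45, 174], 0], [[0, 0, 0], [-2, 51, 181], 0], [[0, 0, 0], [-2, 56, 188], 0], [[0, 0, 0], [-2, 61, 196], 0], [[0, 0, 0], [-2, 65, 204], 0], [[0, 0, 0], [-2, 68, 212], 0], [[0, 0, 0], [-2, 71, 220], 0], [[0, 0, 0], [-2, 71, 220], 0]])

```text
clock: 4.5
eef_pos: [603.4, -64.3, 209.6]
tcp_rot: [-3.141, 0.003, 0.35]
contact_force: [-0.2, -0.4, -0.9]
opening: -0.003
```

```bash
python3 -c "
from mv import *
plan([[0,-25,190],[0,-25,169]])
from ov import *
for n in B: overlay(r.grab_frame(n),p,0,(90,50,330,230) if n=='scene' else B[n],f'pics/b_{n}.png')
"
```

```text
t 4.5 tcp [603.4 -64.3 209.6] rot [-3.141e+00  3.000e-03  3.500e-01] F [-0.2 -0.4 -0.9]
in mixer [ -2.9 -25.4 209.6]
turn [-0.   0.1  0.1]
[0, -25, 190] -> [3.0, -0.0, 20.0]
[0, -25, 169] -> [3.0, -0.0, 41.0]
```

View pics/b_scene.png

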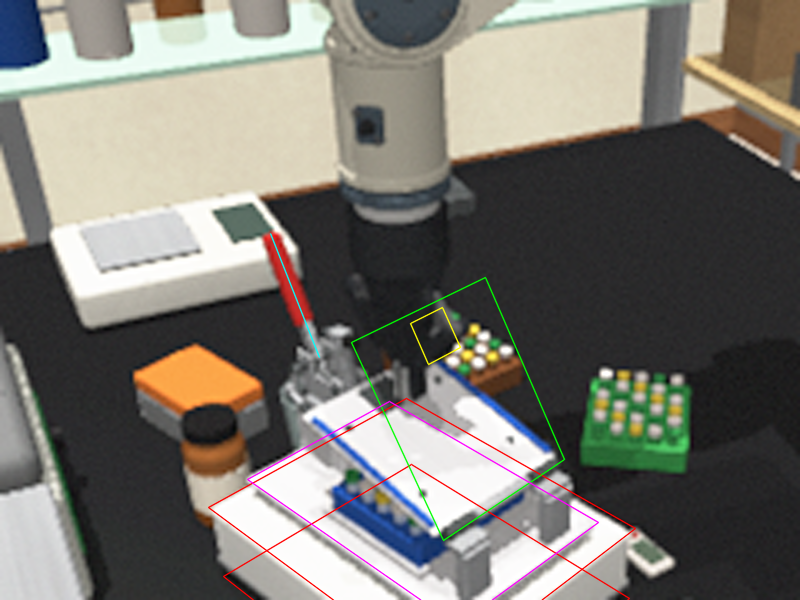

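The lid is at about 0.35 rad with the fingertip on it, and the clamp is still open. I'll press it on down.

>>> play_rows(moves=[[[0, 0, 0], [3, 0, 8], 0], [[0, 0, 0], [3, 0, 16], 0], [[0, 0, 0], [3, 0, 24], 0], [[0, 0, 0], [3, 0, 31], 0], [[0, 0, 0], [3, 0, 36], 0], [[0, 0, 0], [3, 0, 39], 0], [[0, 0, 0], [3, 0, 40], 0], [[0, 0, 0], [3, 0, 40], 0]])

```text
clock: 5.4
eef_pos: [606.8, -63.0, 170.9]
tcp_rot: [-3.142, 0.001, 0.35]
contact_force: [0.3, 0.3, 0.4]
opening: 0.0
```

```bash
python3 -c "
from mv import *
plan([[0,-25,169]])
from ov import *
p[3]=0
for n in B: overlay(r.grab_frame(n),p,0,(90,50,330,230) if n=='scene' else B[n],f'pics/c_{n}.png')
"
```

```text
t 5.4 tcp [606.8 -63.  170.9] rot [-3.142e+00  1.000e-03  3.500e-01] F [0.3 0.3 0.4]
in mixer [  0.7 -25.4 170.9]
turn [-0.   0.1  0.1]
[0, -25, 169] -> [-1.0, -0.0, 2.0]
```

View pics/c_scene.png

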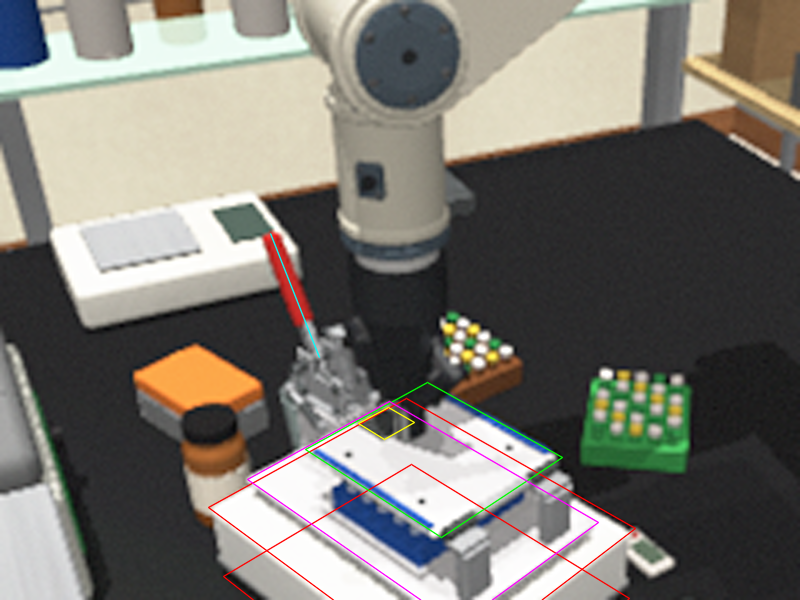

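>>> play_rows(moves=[[[0, 0, 0], [0, 0, 1], 0], [[0, 0, 0], [0, 0, 2], 0], [[0, 0, 0], [0, 0, 3], 0], [[0, 0, 0], [0, 0, 4], 0], [[0, 0, 0], [0, 0, 4], 0], [[0, 0, 0], [0, 0, 4], 0]])

```text
clock: 6.1
eef_pos: [607.1, -63.1, 169.0]
tcp_rot: [3.141, -0.0, 0.35]
contact_force: [-5.6, 0.5, 14.8]
opening: -0.005
```

>>> play_rows(moves=[[[0, 0, 0], [0, 0, -30], 0], [[0, 0, 0], [0, 0, -70], 0], [[0, 0, 0], [0, 0, -110], 0], [[0, 0, 0], [0, 0, -150], 0], [[0, 0, 0], [0, 0, -175], 0], [[0, 0, 0], [0, 30, -175], 0], [[0, 0, 0], [0, 60, -175], 0], [[0, 0, 0], [0, 90, -175], 0], [[0, 0, 0], [0, 113, -175], 0], [[0, 0, 0], [0, 120, -170], 0], [[0, 0, 0], [0, 120, -150], 0], [[0, 0, 0], [0, 120, -130], 0], [[0, 0, 0], [0, 120, -115], 0], [[0, 0, 0], [0, 120, -106], 0], [[0, 0, 0], [0, 120, -106], 0]])

```text
clock: 7.6
eef_pos: [647.6, -175.2, 273.6]
tcp_rot: [-3.141, 0.002, 0.35]
contact_force: [-0.4, -0.1, 0.0]
opening: 0.002
```

```bash
python3 -c "
from mv import *
plan([[0,-145,275]])
from ov import *
p[3]=0
for n in B: overlay(r.grab_frame(n),p,0,(90,50,330,230) if n=='scene' else B[n],f'pics/d_{n}.png')
"
```

```text
t 7.6 tcp [ 647.6 -175.2  273.6] rot [-3.141e+00  2.000e-03  3.500e-01] F [-0.4 -0.1  0. ]
in mixer [   0.8 -144.8  273.6]
turn [-0.   0.1  0.1]
[0, -145, 275] -> [-1.0, 0.0, -1.0]
```

View pics/d_scene.png

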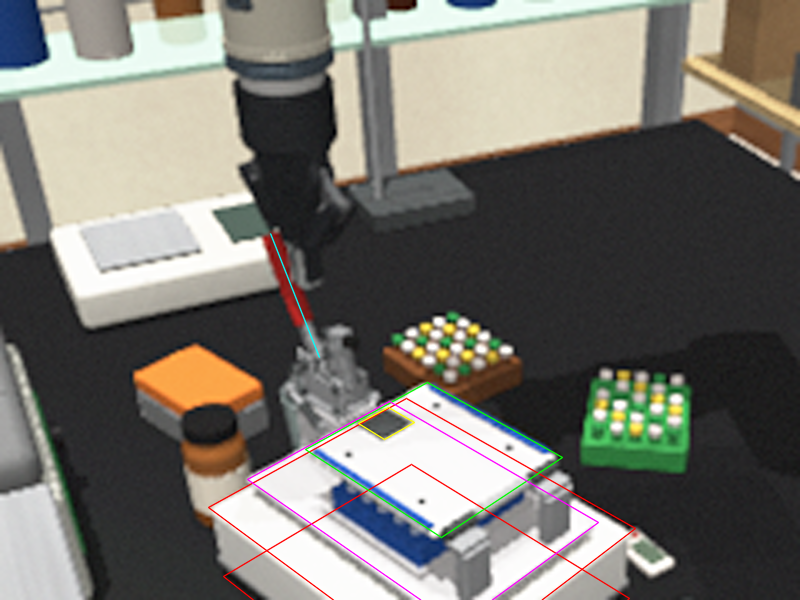

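View pics/d_top.png

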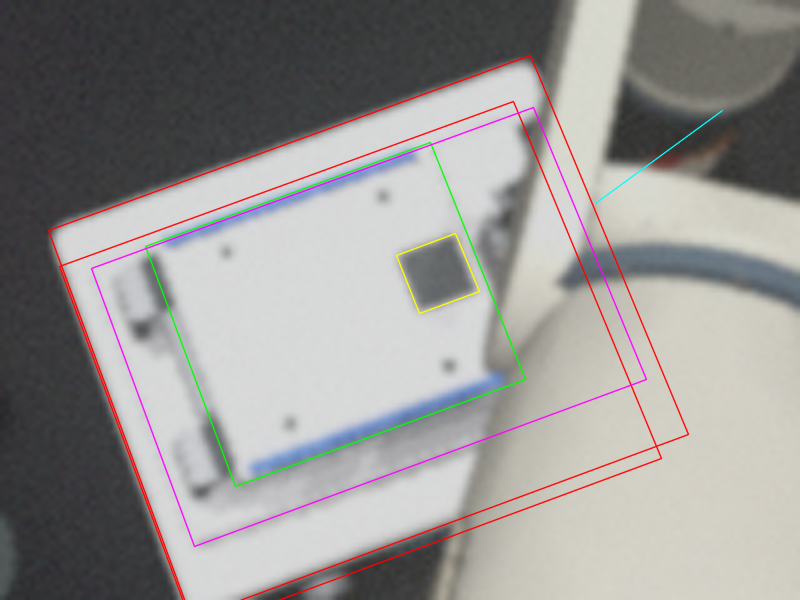

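Lid shut and its overlay matches. The fingertip sits beside the handle on the lid side. I'll press the handle partway and check.

>>> play_rows(moves=[[[0, 0, 0], [-1, 10, 0], 0], [[0, 0, 0], [-1, 17, -2], 0], [[0, 0, 0], [-1, 26, -2], 0], [[0, 0, 0], [-1, 34, 2], 0], [[0, 0, 0], [-1, 41, 7], 0], [[0, 0, 0], [-1, 47, 12], 0], [[0, 0, 0], [-1, 53, 19], 0], [[0, 0, 0], [-1, 58, 25], 0], [[0, 0, 0], [-1, 58, 25], 0]])

```text
clock: 8.6
eef_pos: [668.3, -232.6, 251.2]
tcp_rot: [3.138, -0.002, 0.349]
contact_force: [-2.3, -0.3, 8.0]
opening: -0.003
```

```bash
python3 -c "
from mv import *
plan([[0,-207,241]])
from ov import *
p[3]=0
for n in B: overlay(r.grab_frame(n),p,0.6,(120,60,280,180) if n=='scene' else B[n],f'pics/e_{n}.png')
"
```

```text
t 8.6 tcp [ 668.3 -232.6  251.2] rot [ 3.138e+00 -2.000e-03  3.490e-01] F [-2.3 -0.3  8. ]
in mixer [   0.8 -205.8  251.2]
turn [ 0.2 -0.1  0.1]
[0, -207, 241] -> [-1.0, 1.0, 10.0]
```

View pics/e_scene.png

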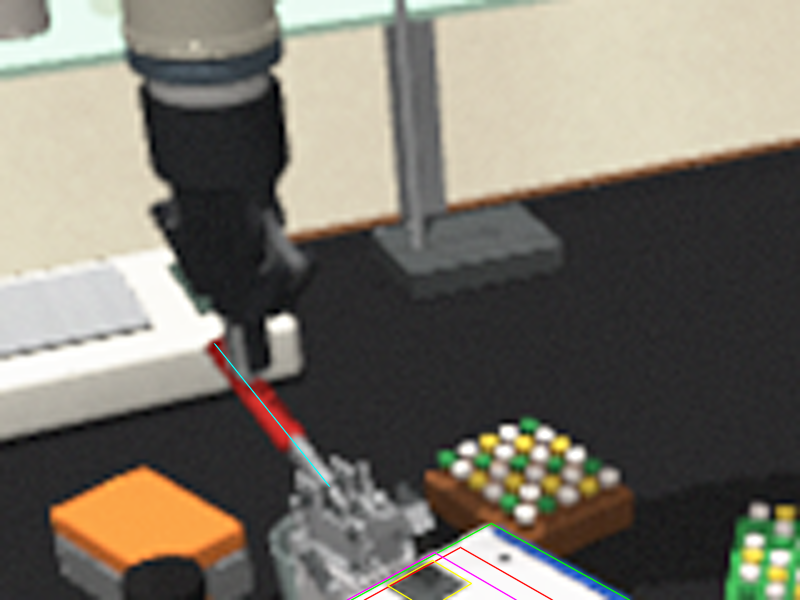

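Handle at about 0.6, contact on the grip, 8 N. I'll continue past the dead point.

>>> play_rows(moves=[[[0, 0, 0], [-1, 1, 10], 0], [[0, 0, 0], [-1, 4, 17], 0], [[0, 0, 0], [-1, 7, 25], 0], [[0, 0, 0], [-1, 9, 34], 0], [[0, 0, 0], [-1, 10, 43], 0], [[0, 0, 0], [-1, 10, 49], 0], [[0, 0, 0], [-1, 10, 51], 0], [[0, 0, 0], [-1, 10, 51], 0], [[0, 0, 0], [-1, 10, 51], 0]])

```text
clock: 9.6
eef_pos: [671.0, -242.0, 201.0]
tcp_rot: [3.138, -0.002, 0.35]
contact_force: [0.7, 1.3, -0.7]
opening: -0.002
```

```bash
python3 -c "
from mv import *
plan([[0,-207,241]])
from ov import *
p[3]=0
for n in B: overlay(r.grab_frame(n),p,1.26,(120,80,280,200) if n=='scene' else B[n],f'pics/f_{n}.png')
"
```

```text
t 9.6 tcp [ 671. -242.  201.] rot [ 3.138e+00 -2.000e-03  3.500e-01] F [ 0.7  1.3 -0.7]
in mixer [ 1.000e-01 -2.156e+02  2.010e+02]
turn [ 0.2 -0.1  0.1]
[0, -207, 241] -> [-0.0, -8.0, -40.0]
```

View pics/f_scene.png

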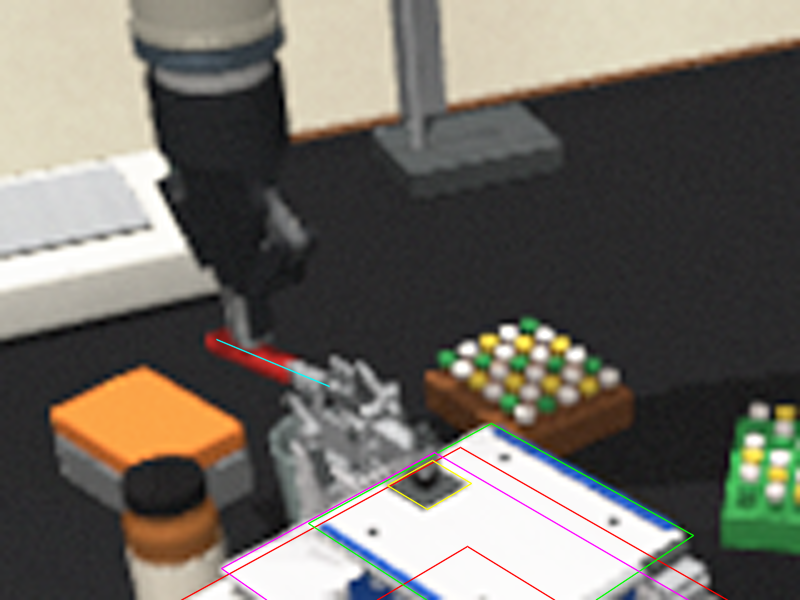

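The handle is at its locked angle, it carries no force from the finger, and the spindle sits on the pad. I'll back off straight up, then clear of the view.

>>> play_rows(moves=[[[0, 0, 0], [0, 0, -15], 0], [[0, 0, 0], [0, 0, -50], 0], [[0, 0, 0], [0, 0, -90], 0], [[0, 0, 0], [0, 0, -130], 0], [[0, 0, 0], [0, 0, -170], 0], [[0, 0, 0], [0, 0, -200], 0], [[0, 0, 0], [-40, 20, -210], 0], [[0, 0, 0], [-80, 40, -210], 0], [[0, 0, 0], [-120, 70, -210], 0], [[0, 0, 0], [-160, 100, -210], 0], [[0, 0, 0], [-200, 140, -210], 0], [[0, 0, 0], [-220, 170, -210], 0], [[0, 0, 0], [-240, 200, -210], 0], [[0, 0, 0], [-250, 220, -210], 0], [[0, 0, 0], [-250, 220, -210], 0], [[0, 0, 0], [-250, 220, -210], 0]])

```text
clock: 11.3
eef_pos: [510.6, -533.8, 412.4]
tcp_rot: [3.137, -0.003, 0.349]
contact_force: [0.3, 0.9, -0.2]
opening: -0.0
```

```bash
python3 -c "
from mv import *
plan([])
from ov import *
p[3]=0
for n in B: overlay(r.grab_frame(n),p,1.26,(120,80,300,215) if n=='scene' else (170,90,430,250),f'pics/g_{n}.png')
"
```

```text
t 11.3 tcp [ 510.6 -533.8  412.4] rot [ 3.137e+00 -3.000e-03  3.490e-01] F [ 0.3  0.9 -0.2]
in mixer [-250.1 -435.2  412.4]
turn [ 0.3 -0.2  0.1]
```

View pics/g_scene.png

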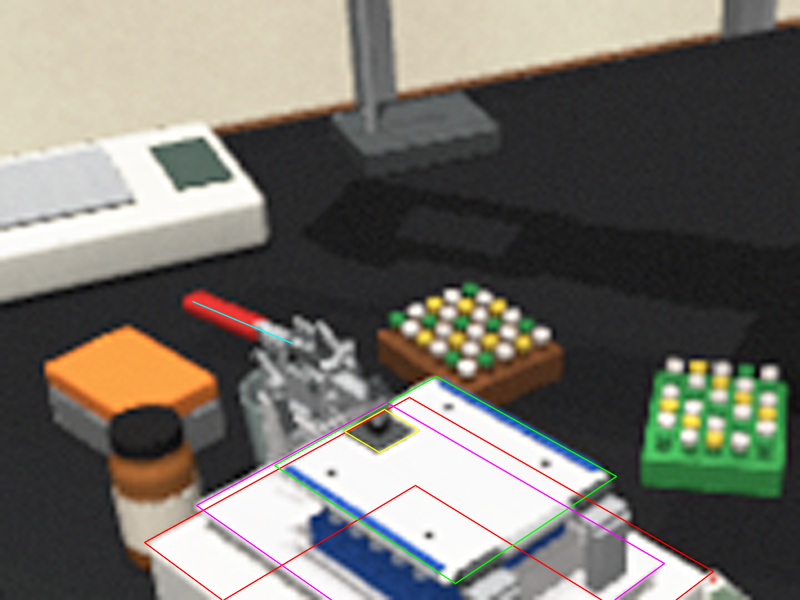

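View pics/g_top.png

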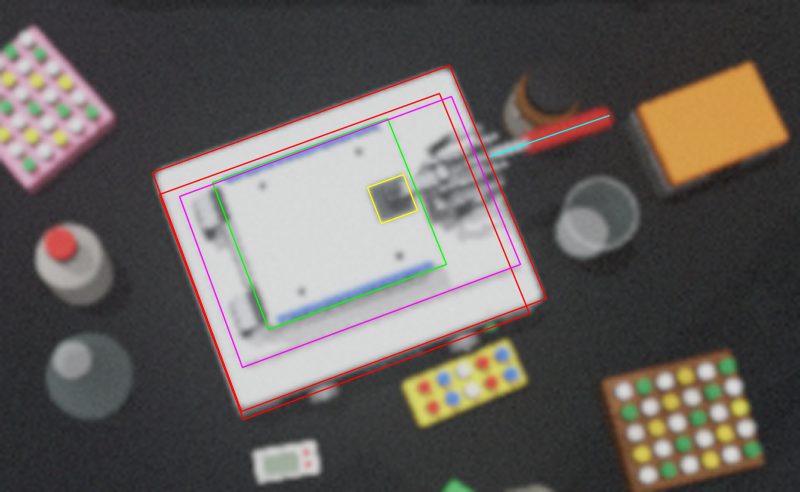

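In both views the handle stays at the 1.26 overlay with the arm clear. The spindle is on the pad, the lid is flat, and the bystanders look unmoved. Handing in.

```bash
python3 -c "
from rig import r
print(r.sign_off())"
```

```text
the job is handed in; nothing more can be done
None
```

The lid is shut and the clamp is locked; I handed the job in at about 11.4 s of the 54 s allowed. With the gripper shut, I swung the lid down and pressed it flat. Then I pushed the red handle past its dead point, where it snapped home, and backed off to a clear spot.

**Lid:** When I pressed it, the fingertip stopped at 169.0 mm with about 15 N. That is the height given for the shut lid. The outline drawn for a shut lid matches both final pictures.

**Handle and clamp:** After backing off, the handle stays on the outline for 1.26 rad in both views, and the spindle sits on the steel pad. I could not measure the spindle's force on the pad; I only saw that it was in contact.

**Other objects:** The bystanders in the last pictures look unmoved and upright, and the rack is still under the lid. I judged this by eye and did not measure how far anything moved.

**Disagreement:** In the scene view, two housing corners missed the first fit by about 6 to 9 pixels. I put most of this down to the rounded corners and left them out of the fit. The rest of the fit agreed within about 2 pixels, and both contacts came where it predicted.

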